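Unstack the returned specimen cartons into their trays

ROBOT

A 6-joint arm with a two-finger parallel gripper is mounted at the origin on the work surface. World frame = base frame: x ahead of the robot, y to its left, z up, the work surface at z = 0. Lengths are in m, angles in rad, forces in N, time in s.
With the tool pointing down it reaches from about 0.225 to 0.875 m from the base axis. Payload 3.4 kg.
Tool frame: the origin (TCP) lies on the centre line of the jaws, within the pads' length; the fingertips stand 22 mm ahead of it and the grasp point (between the pads) lies 3 mm ahead of it; z points along the fingers, y is the line along which they close (so a half turn about z gives the same grasp; the last joint's range is limited). The gripper opens to 85 mm and grips with 20 to 120 N. Pads are 22 mm wide; open, the fingers measure 114 mm over their backs; the gripper's body (76 mm by 85 mm) begins 54 mm behind the grasp point. The pads swing forward as they close: fully open they stand 13 mm farther back than shut.
Start: joints at [1.219, 0.276, 1.505, -0, 1.361, -0.121], TCP at [0.132, 0.56, 0.253] pointing down, gripper open.
Joint ranges: [-2.89, 2.89], [-0.75, 2.08], [0.22, 2.7], [-1.18, 4.32], [0.11, 2.71], [-2.7, 2.7]. Speed limits (rad/s): [2.57, 2.57, 3.14, 3.14, 3.14, 3.14].

INTERFACE

Orientations are given as a unit quaternion [w, x, y, z].
In Python, from bench import r, eyes, models gives the robot as it stands. The module is installed in compiled form; this text tells all that it offers.
- The arm moves only by the tool jog_arm, never from a script. Its argument "rows" is a list of rows, each a list of 3 entries, a list of its own where there are three numbers: the turn, a rotation vector about the tool's x, y, z in units of 5 degrees (1.0 is 5 degrees), then the shift along the tool's x, y, z in cm, then the closure, from -1 (fully open) to 1 (shut), so that 0 is half open. In form: [[[rx, ry, rz], [dx, dy, dz], hand], ...]. A call has 1 to 20 rows; each row shifts and turns the commanded pose from where the row before left it, along the tool's axes as they then stand; what a row does not reach is not made up. A row lasts 1/12 s, in which the tool goes at most 41.7 mm and 7.16 degrees, less where a joint would pass 70% of its speed; a pose out of reach is approached as far as the arm can. A call with a gripper value outside its range is refused whole. The fingers move at their own pace and stop on an object; the grip force is fixed at half the most. Time passes only in rows, so rows that do not move let the fingers close. It gives the time, the measured TCP pose, the force, the opening and the grip force at its end, in the units of the state.
- r.sense(): the state, without advancing time (a new reading comes with each control period).
- eyes.capture(name): name is "scene" or "top"; returns the picture (480x640x3 uint8, red, green, blue); there is no depth.
- eyes.camera_info(name): a dict with "fx", "fy", "cx", "cy" (pixels), "k1" (the pictures are not rectified: a ray, as slopes to the right and down, at radius r is drawn at 1 + k1 r^2 times it, then the intrinsics apply), "R" (3x3) and "t" (3): a world point X has camera coordinates R X + t. Camera axes: x right, y down, z forward; pixel columns grow to the right and rows downward; lengths in m; the calibration is good to about 2 mm. A picture is of the moment at which its call begins. camera_info takes no time and is no camera call.
- r.sign_off(): hands the job in; it is judged then, once.
Trained networks look in the newest picture that a camera, given by its name, has taken for a name from the list of things; names that differ only in an ending like _2 or _b are one class to them, and where a whole thing is asked for, a point or a joint stands for the part that bears it (a point fixed in the world has none). Each returns a list of dicts, best first, with "p" (0 to 1); they miss things now and then, are a little off and sometimes report something else, mostly with a low value. They report only what shows in the picture. A call takes as long as a camera call. They do not tell look-alikes from the thing itself.
- models.outline_of(camera, thing): "region" (480x640 bool, what is visible of it).
- models.place_of(camera, thing): "xyz" ([x, y, z] in m, in world coordinates, good to about 4 mm: a listed point, or the origin of a listed thing).
The state is a dict: "time": time; "joint_pos": joint angles; "qd": joint speeds; "tau": joint torques, N m; "tcp_pos": TCP position; "orientation": TCP orientation; "contact_force": force on the tool from outside, world axes, zero at the start; "wrist_torque": the same for the moment, N m; "finger_gap": finger opening in m; "gripper_force": force on a finger pad.
Only numpy, scipy, OpenCV 4.12 (cv2) and the standard library are available. Lean on these libraries where they do the work, as an engineer would, in place of code of your own. Each camera call takes 0.05 s, during which the arm holds its last target. There are 200 camera calls.

TASK

Take the stack of four specimen cartons apart and set each one in the tray of the same colour as its end caps, lying flat on the tray floor and right way up. The contents are fragile: keep the cartons level and set them down gently, never letting one fall. Leave the sample jar and the roll of tape where they stand.

Things in the scene. Friction and masses are not known exactly. Their poses are not given: they have to be found in the camera images.
- carton_blue: Closed cardboard carton with blue end caps, 14 mm wide, at both ends (+-y): 60 wide (its x) x 144 long (its y) x 48 mm high (z), 264 g give or take 40 %. At the start it is the bottom carton of the stack, standing on the table. Stack stepped and roughly centred, long sides nearly parallel, so the caps show from above. Origin at the centre of the underside; z up.
- carton_green: Closed cardboard carton with green end caps, 14 mm wide, at both ends (+-y): 60 wide (its x) x 116 long (its y) x 48 mm high (z), 236 g give or take 40 %. At the start it is the second carton, on the blue one. Stack stepped and roughly centred, long sides nearly parallel, so the caps show from above. Origin at the centre of the underside; z up.
- carton_yellow: Closed cardboard carton with yellow end caps, 14 mm wide, at both ends (+-y): 60 wide (its x) x 88 long (its y) x 48 mm high (z), 208 g give or take 40 %. At the start it is the third carton, on the green one. Stack stepped and roughly centred, long sides nearly parallel, so the caps show from above. Origin at the centre of the underside; z up.
- carton_red: Closed cardboard carton with red end caps, 14 mm wide, at both ends (+-y): 60 wide (its x) x 60 long (its y) x 48 mm high (z), 180 g give or take 40 %. At the start it is the top carton, on the yellow one; its footprint is square. Stack stepped and roughly centred, long sides nearly parallel, so the caps show from above. Origin at the centre of the underside; z up.
- tray_blue: Shallow open blue tray fixed to the table: inside 80 (its x) x 164 mm (its y), 10 mm of room all round its carton; floor 3 mm thick, walls 4 mm thick, their top 10 mm above the table. Origin on the table at the tray's centre, z up. Stands at any of six spots in the work area, its long side within about 20 deg of the table's y.
- tray_green: Shallow open green tray fixed to the table: inside 80 (its x) x 136 mm (its y), 10 mm of room all round its carton; floor 3 mm thick, walls 4 mm thick, their top 10 mm above the table. Origin on the table at the tray's centre, z up. Stands at any of six spots in the work area, its long side within about 20 deg of the table's y.
- tray_yellow: Shallow open yellow tray fixed to the table: inside 80 (its x) x 108 mm (its y), 10 mm of room all round its carton; floor 3 mm thick, walls 4 mm thick, their top 10 mm above the table. Origin on the table at the tray's centre, z up. Stands at any of six spots in the work area, its long side within about 20 deg of the table's y.
- tray_red: Shallow open red tray fixed to the table: inside 80 (its x) x 80 mm (its y), 10 mm of room all round its carton; floor 3 mm thick, walls 4 mm thick, their top 10 mm above the table. Origin on the table at the tray's centre, z up. Stands at any of six spots in the work area, its long side within about 20 deg of the table's y.
- jar: Bystander: glass sample jar with white cap, 56 mm diameter, about 85 mm high, standing loose among the trays. Origin at the centre of the underside. Leave it alone.
- tape_roll: Bystander: amber roll of tape lying flat, 56 mm outer diameter, 24 mm high, loose. Origin at the centre of the underside. Leave it alone.
Mind the look-alikes: they are no part of the job. What is shaped like the carton_green but pink or red is not meant.

How it is judged:
By the outcome, as a careful person would: the job done as asked, in the order asked, and still so for the second after the job is handed in, with the robot touching nothing.
It also fails if it takes over 112 s, if anything falls off the work surface, if the arm or the gripper's body presses on something with over 40 N, if the wrist force passes 120 N, or if a joint passes its speed limit or range.

## Working session

There is one attempt and no reset: what is moved stays moved. The work goes in short steps, Python scripts to look and compute and a tool call to move; the robot and the scene stay as the last step left them, time stands still between calls to the robot, and variables do not carry over. Pictures are saved under pics/ and viewed, at most 14 in all, crops included, and the job is handed in when it is done.

Besides the shell and the picture viewer there is one more tool, called as name([rows], argument=value, ...), one row to a line, values as JSON. jog_arm: Moves the arm, as the interface text tells. Its arguments: {"type":"object","properties":{"rows":{"type":"array","items":{"type":"array"}}},"required":["rows"]}

```bash
mkdir -p pics; cat > h.py <<'E'
import numpy as np, cv2
from bench import r, eyes, models
def cam(n):
    c=eyes.camera_info(n); return c,np.array(c["R"]),np.array(c["t"])
def pix2plane(n,uv,z):
    c,R,t=cam(n); uv=np.atleast_2d(uv).astype(float)
    d=np.stack([(uv[:,0]-c["cx"])/c["fx"],(uv[:,1]-c["cy"])/c["fy"]],1); s=d.copy()
    for _ in range(10): s=d/(1+c["k1"]*(s**2).sum(1,keepdims=True))
    ray=np.c_[s,np.ones(len(s))]@R; o=-R.T@t
    return o+ray*((z-o[2])/ray[:,2])[:,None]
def save(n,f):
    im=eyes.capture(n); cv2.imwrite("pics/"+f,im[:,:,::-1]); return im
def rect(n,thing,z,i=0):
    o=models.outline_of(n,thing); 
    if not o: return None
    m=o[i]["region"].astype(np.uint8); k=max(cv2.findContours(m,0,2)[0],key=cv2.contourArea)[:,0]
    P=pix2plane(n,k,z)[:,:2]; (c,wh,a)=cv2.minAreaRect((P*1000).astype(np.float32))
    return [round(q["p"],2) for q in o],np.round(c),np.round(wh),round(a,1)
E
python3 - <<'E'
from h import *
for n in("top","scene"):
    save(n,n+"0.png"); c,R,t=cam(n); print(n,np.round(-R.T@t,3),c["fx"])
H=dict(blue=.048,green=.096,yellow=.144,red=.192)
for c in H:
    print(c,[(round(q["p"],2),np.round(q["xyz"],3)) for q in models.place_of("top","carton_"+c)],rect("top","carton_"+c,H[c]))
    print(c,[(round(q["p"],2),np.round(q["xyz"],3)) for q in models.place_of("top","tray_"+c)],rect("top","tray_"+c,.010))
for c in("jar","tape_roll"):print(c,[(round(q["p"],2),np.round(q["xyz"],3)) for q in models.place_of("top",c)])
print(r.sense())
E
```

```text
top [0.318 0.002 1.153] 517.0000074551095
scene [0.87  0.581 1.257] 617.1465842458068
blue [(0.89, array([0.604, 0.21 , 0.002]))] None
blue [(0.8, array([ 0.625, -0.215,  0.001]))] ([0.91], array([ 625., -213.]), array([172.,  94.]), 70.9)
green [(0.78, array([0.604, 0.21 , 0.048])), (0.77, array([ 0.733,  0.367, -0.001])), (0.61, array([0.249, 0.235, 0.001])), (0.53, array([0.446, 0.019, 0.   ]))] ([0.93, 0.83, 0.78, 0.39], array([581., 160.]), array([25., 65.]), 66.4)
green [(0.65, array([ 0.443,  0.336, -0.001]))] ([0.58, 0.17], array([447., 333.]), array([ 92., 149.]), 12.7)
yellow [(0.86, array([0.6  , 0.211, 0.096]))] ([0.87, 0.61], array([582., 173.]), array([29., 68.]), 60.5)
yellow [(0.68, array([ 0.673,  0.011, -0.   ]))] ([0.6], array([674.,  11.]), array([ 91., 116.]), 3.3)
red [(0.56, array([0.602, 0.21 , 0.144]))] ([0.69], array([596., 207.]), array([74., 66.]), 64.6)
red [(0.8, array([0.442, 0.018, 0.003]))] ([0.84, 0.66], array([445.,  19.]), array([88., 88.]), 85.0)
jar [(0.84, array([ 0.444, -0.335,  0.002]))]
tape_roll [(0.89, array([0.422, 0.16 , 0.005]))]
{'time': 1.0, 'joint_pos': array([ 1.21900192e+00,  2.75891369e-01,  1.50491516e+00, -2.06302067e-05,
        1.36069285e+00, -1.20956558e-01]), 'qd': array([-0.00042895,  0.00039836,  0.00093892, -0.00045731, -0.00055276,
       -0.00099652]), 'tau': array([ 1.87098005e-03, -4.16664577e+01, -2.46108127e+01,  2.36146019e-05,
        1.90011974e-05, -7.95103631e-06]), 'tcp_pos': array([0.13155215, 0.55977375, 0.25332689]), 'orientation': array([2.07295143e-05, 1.15160699e-01, 9.93346873e-01, 4.29785000e-05]), 'contact_force': array([-0.29546528, -1.12593928, -0.41232197]), 'wrist_torque': array([-0.03197839, -0.07024993,  0.01123563]), 'gripper_force': 0.0, 'finger_gap': 0.0853786180374271}
```

View pics/top0.png

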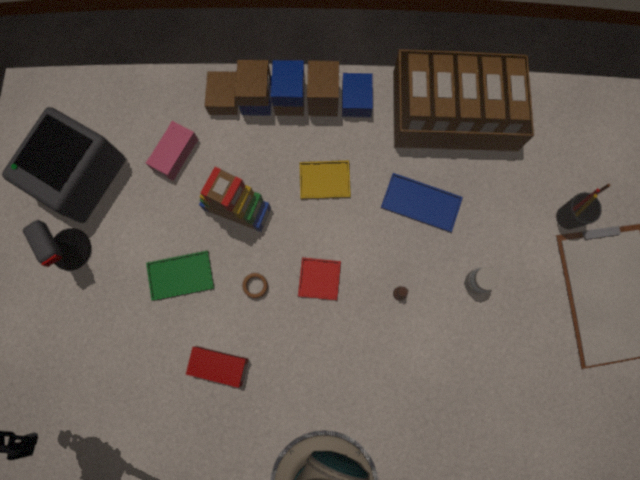

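View pics/scene0.png

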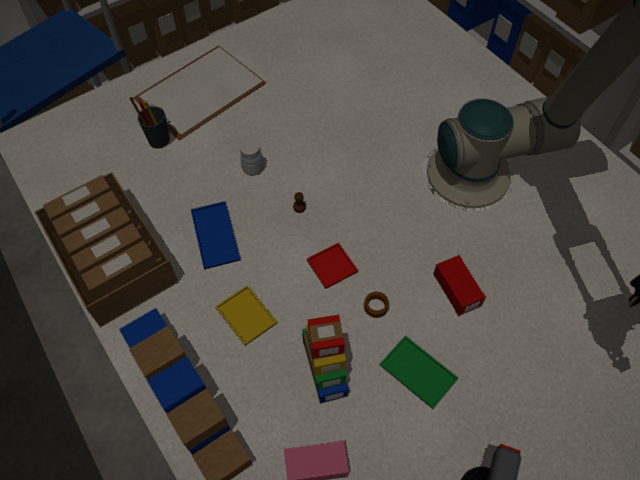

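```bash
python3 - <<'E'
import cv2,numpy as np
a=cv2.imread("pics/top0.png")[155:245,185:285]; b=cv2.imread("pics/scene0.png")[300:410,285:370]
a=cv2.resize(a,None,fx=5,fy=5,interpolation=2); b=cv2.resize(b,None,fx=4.09,fy=4.09,interpolation=2)[:450]
f=lambda x:np.clip(255*(x/255.)**.6,0,255)
cv2.imwrite("pics/crop.png",f(np.hstack([a,b[:,:300]])))
E
cat > fit.py <<'E'
from h import *
from scipy.optimize import least_squares
L=dict(blue=.144,green=.116,yellow=.088,red=.060); Z=dict(blue=0,green=.048,yellow=.096,red=.144)
def proj(n,X):
    c,R,t=cam(n); p=X@R.T+t; s=p[:,:2]/p[:,2:]; s=s*(1+c["k1"]*(s**2).sum(1,keepdims=True))
    return s*[c["fx"],c["fy"]]+[c["cx"],c["cy"]]
def box(x,y,a,l,z,w=.06,h=.048,cap=None):
    co,si=np.cos(a),np.sin(a)
    g=np.array([[i*w/2,j*l/2,k] for k in(z,z+h) for i,j in((-1,-1),(1,-1),(1,1),(-1,1))])
    return g@np.array([[co,si,0],[-si,co,0],[0,0,1]])+[x,y,0]
E
python3 - <<'E'
from fit import *
# colour segmentation of the caps
for n in("top","scene"):
    im=cv2.imread(f"pics/{n}0.png"); hsv=cv2.cvtColor(im,cv2.COLOR_BGR2HSV)
    H,S,V=cv2.split(hsv.astype(int)); u0,v0,u1,v1=(185,155,285,245) if n=="top" else (295,305,360,410)
    for c,(lo,hi) in dict(red=(170,6),yellow=(20,32),green=(45,80),blue=(100,130)).items():
        hm=(H>=lo)|(H<=hi) if lo>hi else (H>=lo)&(H<=hi)
        m=(hm&(S>150)&(V>40)).astype(np.uint8); w=np.zeros_like(m); w[v0:v1,u0:u1]=m[v0:v1,u0:u1]
        k,_,st,ce=cv2.connectedComponentsWithStats(w)
        print(n,c,[(list(st[i]),np.round(ce[i],1)) for i in range(1,k) if st[i,4]>8])
E
```

```text
top red [([np.int32(201), np.int32(168), np.int32(19), np.int32(29), np.int32(190)], array([210.1, 181.4])), ([np.int32(221), np.int32(177), np.int32(21), np.int32(31), np.int32(246)], array([230.9, 191.8]))]
top yellow [([np.int32(233), np.int32(186), np.int32(18), np.int32(32), np.int32(150)], array([241.9, 200.8])), ([np.int32(200), np.int32(195), np.int32(4), np.int32(4), np.int32(10)], array([201.5, 196.5]))]
top green []
top blue []
scene red [([np.int32(308), np.int32(315), np.int32(32), np.int32(11), np.int32(215)], array([323.4, 320. ])), ([np.int32(311), np.int32(337), np.int32(34), np.int32(22), np.int32(404)], array([327.5, 345.9]))]
scene yellow [([np.int32(306), np.int32(325), np.int32(2), np.int32(9), np.int32(15)], array([306.4, 328.4])), ([np.int32(313), np.int32(354), np.int32(33), np.int32(22), np.int32(390)], array([328.6, 362.9]))]
scene green [([np.int32(303), np.int32(329), np.int32(3), np.int32(6), np.int32(17)], array([304.1, 331.6])), ([np.int32(315), np.int32(370), np.int32(31), np.int32(13), np.int32(224)], array([330. , 375.9]))]
scene blue [([np.int32(318), np.int32(383), np.int32(30), np.int32(17), np.int32(239)], array([332.5, 389.9]))][ WARN:0@0.029] global loadsave.cpp:1063 imwrite_ Unsupported depth image for selected encoder is fallbacked to CV_8U.
```

View pics/crop.png

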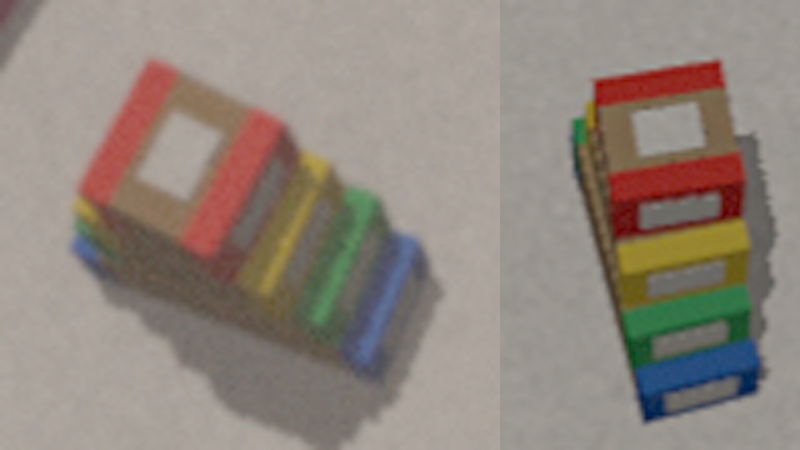

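```bash
cat >> fit.py <<'E'
def corners(n,uv,z):
    P=pix2plane(n,uv,z)[:,:2]; (c,wh,a)=cv2.minAreaRect((P*1000).astype(np.float32))
    e=[np.degrees(np.arctan2(*(P[(i+1)%4]-P[i])[::-1])) for i in range(4)]
    print(n,"centre",np.round(P.mean(0),4),"edges",[round(1000*np.linalg.norm(P[(i+1)%4]-P[i])) for i in range(4)],np.round(e,1))
def delta(x,y,yaw,z=None):
    """tool rows: rotate about tool z (units 5deg), then shift in cm in the rotated tool axes; jaw axis = carton x at yaw deg (mod 180)"""
    s=r.sense(); w,a,b,c=s["orientation"]
    from scipy.spatial.transform import Rotation as Ro
    M=Ro.from_quat([a,b,c,w]); m=M.as_matrix()
    cur=np.degrees(np.arctan2(m[1,1],m[0,1])); d=(yaw-cur+90)%180-90
    m2=Ro.from_euler("z",d,degrees=True).as_matrix()@m
    D=np.array([x,y,s["tcp_pos"][2] if z is None else z])-s["tcp_pos"]
    print("tcp",np.round(s["tcp_pos"],4),"jaw",round(cur,1),"tilt z",np.round(m[:,2],3),"rz units",round(-d/5,2),"shift cm after turn",np.round(m2.T@D*100,2),"before turn",np.round(m.T@D*100,2),"F",np.round(s["contact_force"],1),"gap",round(s["finger_gap"],4),"q",np.round(s["joint_pos"],2),"t",round(s["time"],2))
E
python3 - <<'E'
from fit import *
t=np.array([[150,60],[285,115],[212,258],[80,190]])/5+[185,155]
s=(np.array([[594,78],[720,62],[743,152],[608,168]])-[500,0])/4.09+[285,300]
corners("top",t,.192); corners("scene",s,.192)
delta(.6,.21,-25,.28)
E
```

```text
top centre [0.6005 0.2096] edges [59, 63, 59, 58] [-111.8  156.3   63.6  -24.4]
scene centre [0.5964 0.208 ] edges [59, 46, 62, 45] [ 152.8   67.2  -27.9 -116.5]
tcp [0.1316 0.5598 0.2533] jaw 76.8 tilt z [ 0.  0. -1.] rz units -15.65 shift cm after turn [ 11.9  -57.24  -2.67] before turn [-53.6  -23.33  -2.67] F [-0.3 -1.1 -0.4] gap 0.0854 q [ 1.22  0.28  1.5  -0.    1.36 -0.12] t 1.0
```

jog_arm([
  [[0,0,1.26],[0,0,0],-1],
  [[0,0,1.26],[0,0,0],-1],
  [[0,0,1.26],[0,0,0],-1],
  [[0,0,1.26],[0,0,0],-1],
  [[0,0,1.26],[0,0,0],-1],
  [[0,0,1.26],[0,0,0],-1],
  [[0,0,1.26],[0,0,0],-1],
  [[0,0,1.26],[0,0,0],-1],
  [[0,0,1.26],[0,0,0],-1],
  [[0,0,1.26],[0,0,0],-1],
  [[0,0,1.26],[0,0,0],-1],
  [[0,0,1.26],[0,0,0],-1],
  [[0,0,1.26],[0,0,0],-1],
  [[0,0,1.26],[0,0,0],-1],
  [[0,0,1.26],[0,0,0],-1],
  [[0,0,1.26],[0,0,0],-1],
])

```text
time: 2.33
tcp_pos: [0.1315, 0.5598, 0.2533]
orientation: [-0.0, 0.84, 0.542, 0.0]
contact_force: [-0.9, 1.2, -0.6]
finger_gap: 0.0858
gripper_force: 0.0
```

jog_arm([
  [[0,0,0],[-0.72,3.17,0],-1],
  [[0,0,0],[-0.72,3.17,0],-1],
  [[0,0,0],[-0.72,3.17,0],-1],
  [[0,0,0],[-0.72,3.17,0],-1],
  [[0,0,0],[-0.72,3.17,0],-1],
  [[0,0,0],[-0.72,3.17,0],-1],
  [[0,0,0],[-0.72,3.17,0],-1],
  [[0,0,0],[-0.72,3.17,0],-1],
  [[0,0,0],[-0.72,3.17,0],-1],
  [[0,0,0],[-0.72,3.17,0],-1],
  [[0,0,0],[-0.72,3.17,0],-1],
  [[0,0,0],[-0.72,3.17,0],-1],
  [[0,0,0],[-0.72,3.17,0],-1],
  [[0,0,0],[-0.72,3.17,0],-1],
  [[0,0,0],[-0.72,3.17,0],-1],
  [[0,0,0],[-0.72,3.17,0],-1],
  [[0,0,0],[0,0,0],-1],
])

```text
time: 3.75
tcp_pos: [0.553, 0.2443, 0.2529]
orientation: [0.002, 0.84, 0.543, 0.001]
contact_force: [0.3, 0.5, -0.3]
finger_gap: 0.0852
gripper_force: 0.0
```

```bash
python3 - <<'E'
from fit import *
delta(.6005,.2096,-24,.186)
E
```

```text
tcp [0.553  0.2443 0.2529] jaw -24.3 tilt z [ 0.004 -0.002 -1.   ] rz units -0.06 shift cm after turn [-1.23  5.71  6.71] before turn [-1.21  5.72  6.71] F [ 0.3  0.5 -0.3] gap 0.0852 q [ 0.3   0.32  1.44 -0.    1.38  0.73] t 3.75
```

jog_arm([
  [[0,0,0],[-0.41,1.9,0],-1],
  [[0,0,0],[-0.41,1.9,0],-1],
  [[0,0,0],[-0.41,1.9,0],-1],
  [[0,0,0],[0,0,0],-1],
  [[0,0,0],[0,0,1.3],-1],
  [[0,0,0],[0,0,1.3],-1],
  [[0,0,0],[0,0,1.3],-1],
  [[0,0,0],[0,0,1.3],-1],
  [[0,0,0],[0,0,0.8],-1],
  [[0,0,0],[0,0,0.7],-1],
  [[0,0,0],[0,0,0],-1],
  [[0,0,0],[0,0,0],-1],
])

```text
time: 4.75
tcp_pos: [0.595, 0.2137, 0.1863]
orientation: [-0.0, 0.839, 0.545, -0.0]
contact_force: [-0.1, 0.3, -0.3]
finger_gap: 0.0856
gripper_force: 0.0
```

```bash
python3 - <<'E'
from fit import *
delta(.6005,.2096,-24,.186); im=save("scene","s1.png")[280:420,240:420]; im2=save("top","t1.png")[140:240,180:300]
cv2.imwrite("pics/c1.png",np.hstack([cv2.resize(im,(540,420)),cv2.resize(im2,(504//2*1,420//2*1))[:0] if 0 else cv2.resize(im2,(250,420))])[:,:,::-1])
E
```

```text
tcp [0.595  0.2137 0.1863] jaw -24.0 tilt z [-0.  0. -1.] rz units -0.0 shift cm after turn [-0.16  0.67  0.03] before turn [-0.16  0.67  0.03] F [-0.1  0.3 -0.3] gap 0.0856 q [0.23 0.4  1.48 0.   1.26 0.65] t 4.75
```

View pics/c1.png

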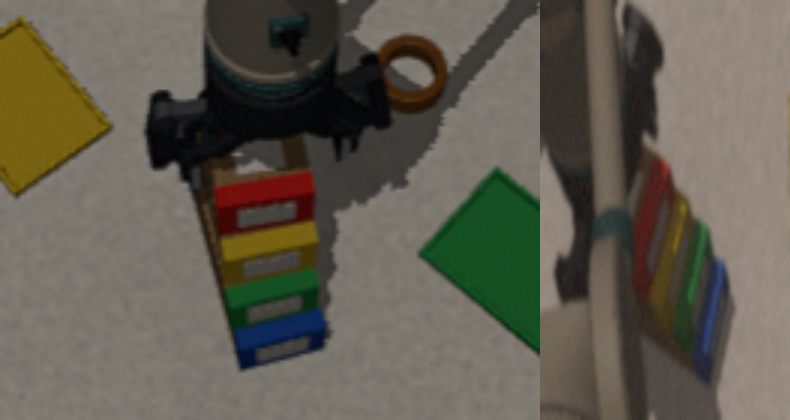

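jog_arm([
  [[0,0,0],[-0.08,0.34,0],-1],
  [[0,0,0],[-0.08,0.33,0],-1],
  [[0,0,0],[0,0,0],-1],
  [[0,0,0],[0,0,0],1],
  [[0,0,0],[0,0,0],1],
  [[0,0,0],[0,0,0],1],
  [[0,0,0],[0,0,0],1],
  [[0,0,0],[0,0,0],1],
  [[0,0,0],[0,0,0],1],
])

```text
time: 5.6
tcp_pos: [0.6006, 0.2096, 0.1868]
orientation: [0.0, 0.839, 0.545, 0.0]
contact_force: [-0.8, 0.3, 3.1]
finger_gap: 0.0587
gripper_force: 65.4
```

jog_arm([
  [[0,0,0],[0,0,-0.3],1],
  [[0,0,0],[0,0,-0.5],1],
  [[0,0,0],[0,0,-0.8],1],
  [[0,0,0],[0,0,-1],1],
  [[0,0,0],[0,0,-1],1],
  [[0,0,0],[0,0,-1],1],
  [[0,0,0],[0,0,-0.8],1],
  [[0,0,0],[0,0,-0.4],1],
  [[0,0,0],[0,0,0],1],
])

```text
time: 6.35
tcp_pos: [0.6011, 0.2096, 0.246]
orientation: [0.0, 0.839, 0.544, 0.001]
contact_force: [-0.1, -0.6, -1.6]
finger_gap: 0.0588
gripper_force: 64.7
```

```bash
python3 - <<'E'
from fit import *
delta(.444,.0185,-5,.048)
E
```

```text
tcp [0.6011 0.2096 0.246 ] jaw -24.0 tilt z [ 0.003  0.001 -1.   ] rz units -3.8 shift cm after turn [-20.44 -14.03  19.74] before turn [-23.88  -6.61  19.75] F [-0.1 -0.6 -1.6] gap 0.0588 q [0.23 0.37 1.38 0.   1.39 0.65] t 6.35
```

jog_arm([
  [[0,0,0],[-0.8,-0.2,0],1],
  [[0,0,0],[-1.6,-0.45,0],1],
  [[0,0,0],[-2.2,-0.6,0],1],
  [[0,0,0],[-2.2,-0.6,0],1],
  [[0,0,0],[-2.2,-0.6,0],1],
  [[0,0,0],[-2.2,-0.6,0],1],
  [[0,0,0],[-2.2,-0.6,0],1],
  [[0,0,0],[-2.2,-0.6,0],1],
  [[0,0,0],[-2.2,-0.6,0],1],
  [[0,0,0],[-2.2,-0.6,0],1],
  [[0,0,0],[-2.0,-0.6,0],1],
  [[0,0,0],[-1.4,-0.6,0],1],
  [[0,0,0],[-0.48,-0.36,0],1],
  [[0,0,-0.76],[0,0,1.5],1],
  [[0,0,-0.76],[0,0,2],1],
  [[0,0,-0.76],[0,0,2],1],
  [[0,0,-0.76],[0,0,2],1],
  [[0,0,-0.76],[0,0,2],1],
  [[0,0,0],[0,0,1.5],1],
  [[0,0,0],[0,0,0],1],
])

```text
time: 8.02
tcp_pos: [0.4365, 0.0204, 0.1314]
orientation: [-0.003, 0.737, 0.675, -0.002]
contact_force: [-0.5, 0.4, -1.8]
finger_gap: 0.0589
gripper_force: 65.1
```

```bash
python3 - <<'E'
from fit import *
delta(.444,.0185,-5,.047)
save("scene","s2.png")
E
```

```text
tcp [0.4365 0.0204 0.1314] jaw -5.0 tilt z [-0.007  0.001 -1.   ] rz units -0.0 shift cm after turn [-0.13  0.83  8.43] before turn [-0.13  0.83  8.43] F [-0.5  0.4 -1.8] gap 0.0589 q [-0.11  0.18  1.97  0.    1.   -0.03] t 8.02
```

View pics/s2.png

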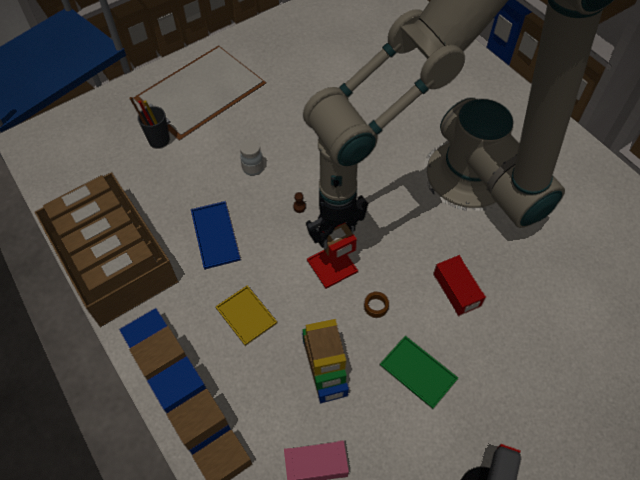

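jog_arm([
  [[0,0,0],[-0.06,0.42,0],1],
  [[0,0,0],[-0.07,0.41,0],1],
  [[0,0,0],[0,0,1],1],
  [[0,0,0],[0,0,1.5],1],
  [[0,0,0],[0,0,1.5],1],
  [[0,0,0],[0,0,1.5],1],
  [[0,0,0],[0,0,1],1],
  [[0,0,0],[0,0,0.8],1],
  [[0,0,0],[0,0,0.4],1],
  [[0,0,0],[0,0,0],1],
  [[0,0,0],[0,0,0],1],
])

```text
time: 8.98
tcp_pos: [0.4481, 0.0178, 0.0578]
orientation: [0.0, 0.737, 0.675, 0.0]
contact_force: [-0.0, -0.6, -2.1]
finger_gap: 0.0591
gripper_force: 65.4
```

```bash
python3 - <<'E'
from fit import *
delta(.444,.0185,-5,.046)
im=save("scene","s3.png")[180:320,250:430]; im2=save("top","t3.png")[220:340,240:400]
cv2.imwrite("pics/c3.png",np.hstack([cv2.resize(im,(450,350)),cv2.resize(im2,(350,350))])[:,:,::-1])
E
```

```text
tcp [0.4481 0.0178 0.0578] jaw -5.0 tilt z [ 0.001 -0.    -1.   ] rz units -0.01 shift cm after turn [ 0.04 -0.42  1.18] before turn [ 0.04 -0.42  1.18] F [-0.  -0.6 -2.1] gap 0.0591 q [-0.12  0.3   2.05  0.    0.79 -0.03] t 8.98
```

View pics/c3.png

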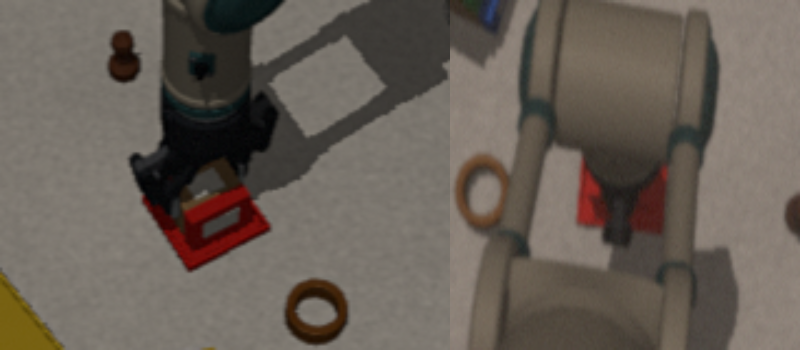

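jog_arm([
  [[0,0,0],[0,-0.2,0],1],
  [[0,0,0],[0,-0.2,0.2],1],
  [[0,0,0],[0,0,0.3],1],
  [[0,0,0],[0,0,0.2],1],
  [[0,0,0],[0,0,0.1],1],
  [[0,0,0],[0,0,0.1],1],
  [[0,0,0],[0,0,0.1],1],
  [[0,0,0],[0,0,0.05],1],
  [[0,0,0],[0,0,0.05],1],
  [[0,0,0],[0,0,0],1],
  [[0,0,0],[0,0,0],1],
])

```text
time: 10.0
tcp_pos: [0.4434, 0.0182, 0.0463]
orientation: [-0.0, 0.737, 0.675, 0.0]
contact_force: [-0.6, -0.5, -2.0]
finger_gap: 0.0588
gripper_force: 65.4
```

jog_arm([
  [[0,0,0],[0,0,0.05],1],
  [[0,0,0],[0,0,0.05],1],
  [[0,0,0],[0,0,0],1],
  [[0,0,0],[0,0,0],1],
])

```text
time: 10.33
tcp_pos: [0.4435, 0.0182, 0.0458]
orientation: [0.0, 0.737, 0.675, 0.0]
contact_force: [-1.1, 0.0, 6.6]
finger_gap: 0.059
gripper_force: 66.0
```

jog_arm([
  [[0,0,0],[0,0,0],0.2],
  [[0,0,0],[0,0,0],-0.3],
  [[0,0,0],[0,0,0],-1],
  [[0,0,0],[0,0,0],-1],
  [[0,0,0],[0,0,0],-1],
  [[0,0,0],[0,0,0],-1],
  [[0,0,0],[0,0,-0.5],-1],
  [[0,0,0],[0,0,-1],-1],
  [[0,0,0],[0,0,-2],-1],
  [[0,0,0],[0,0,-3],-1],
  [[0,0,0],[0,0,-3],-1],
  [[0,0,0],[0,0,-3],-1],
  [[0,0,0],[0,0,-3],-1],
  [[0,0,0],[0,0,0],-1],
  [[0,0,0],[0,0,0],-1],
])

```text
time: 11.58
tcp_pos: [0.4445, 0.0181, 0.2022]
orientation: [0.002, 0.737, 0.675, 0.002]
contact_force: [-0.2, -1.2, -0.7]
finger_gap: 0.0853
gripper_force: 0.0
```

```bash
cat >> fit.py <<'E'
def topface(n,c,crop,hue,zt,l,sat=110):
    """fit x,y,yaw of the uncovered top carton: model top-face cap ends against colour mask by maximising overlap"""
    im=save(n,"tf_%s_%s.png"%(n,c)); 
    return im
E
python3 - <<'E'
from fit import *
save("top","t4.png"); im=save("scene","s4.png")
a=cv2.imread("pics/top0.png")
for n in("top","scene"):
  for c,z in(("yellow",.096),("red",.003)): print(n,c,[(round(q["p"],2),np.round(q["xyz"],4)) for q in models.place_of(n,"carton_"+c)])
t=cv2.imread("pics/t4.png")[160:240,190:280]; s=im[310:410,295:360,::-1]
o=np.hstack([cv2.resize(t,None,fx=5,fy=5,interpolation=2),cv2.resize(s,None,fx=4,fy=4,interpolation=2)])
cv2.imwrite("pics/c4.png",(255*(o/255.)**.6).astype(np.uint8))
E
```

```text
top yellow [(0.77, array([0.6028, 0.2103, 0.095 ]))]
top red [(0.55, array([0.4438, 0.0172, 0.0029]))]
scene yellow [(0.72, array([0.6047, 0.2107, 0.101 ]))]
scene red [(0.9, array([ 0.4437,  0.02  , -0.0005])), (0.6, array([0.6055, 0.2122, 0.1011])), (0.57, array([ 0.6795,  0.0083, -0.0023]))]
```

View pics/c4.png

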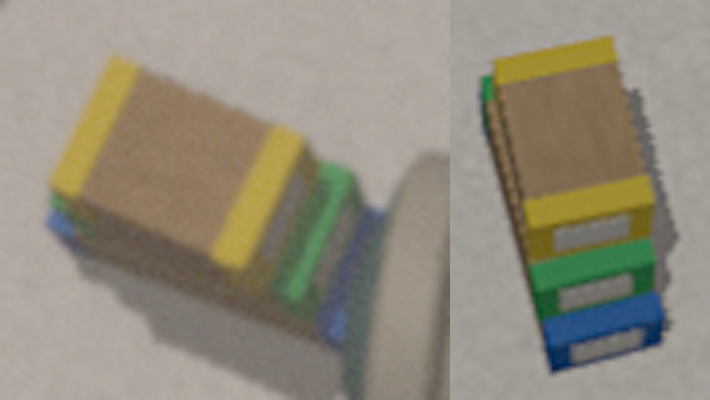

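```bash
python3 - <<'E'
from fit import *
t=np.array([[113,57],[308,133],[240,270],[52,185]])/5+[190,160]
s=(np.array([[492,60],[613,37],[655,205],[528,230]])-[450,0])/4+[295,310]
corners("top",t,.144); corners("scene",s,.144)
delta(.602,.21,-24,.2)
E
```

```text
top centre [0.6019 0.2105] edges [88, 63, 86, 59] [-110.9  156.7   66.5  -21.6]
scene centre [0.6023 0.2162] edges [61, 89, 61, 89] [ 156.6   67.1  -23.5 -113.4]
tcp [0.4425 0.0183 0.199 ] jaw -5.0 tilt z [-0.003  0.    -1.   ] rz units 3.79 shift cm after turn [24.    6.77 -0.12] before turn [20.49 14.21 -0.14] F [-0.1  0.  -0.2] gap 0.0854 q [-0.12  0.12  1.85  0.    1.17 -0.03] t 11.88
```

jog_arm([
  [[0,0,0.72],[0,0,0],-1],
  [[0,0,0.72],[0,0,0],-1],
  [[0,0,0.72],[0,0,0],-1],
  [[0,0,0.72],[0,0,0],-1],
  [[0,0,0.7],[0,0,0],-1],
  [[0,0,0],[2.4,0.7,0],-1],
  [[0,0,0],[2.4,0.7,0],-1],
  [[0,0,0],[2.4,0.7,0],-1],
  [[0,0,0],[2.4,0.7,0],-1],
  [[0,0,0],[2.4,0.7,0],-1],
  [[0,0,0],[2.4,0.7,0],-1],
  [[0,0,0],[2.4,0.7,0],-1],
  [[0,0,0],[2.4,0.7,0],-1],
  [[0,0,0],[2.4,0.7,0],-1],
  [[0,0,0],[1.6,0.5,0],-1],
  [[0,0,0],[0.8,0.4,0],-1],
  [[0,0,0],[0,0,0],-1],
  [[0,0,0],[0,0,0],-1],
  [[0,0,0],[0,0,0],-1],
])

```text
time: 13.47
tcp_pos: [0.6022, 0.2102, 0.1998]
orientation: [-0.0, 0.834, 0.552, -0.001]
contact_force: [0.3, 0.3, -0.4]
finger_gap: 0.0853
gripper_force: 0.0
```

```bash
python3 - <<'E'
from fit import *
delta(.602,.212,-23,.139)
E
```

```text
tcp [0.6022 0.2102 0.1998] jaw -23.0 tilt z [-0.002 -0.001 -1.   ] rz units 0.01 shift cm after turn [ 0.16 -0.08  6.08] before turn [ 0.16 -0.08  6.08] F [ 0.3  0.3 -0.4] gap 0.0853 q [ 0.23  0.4   1.45 -0.    1.29  0.63] t 13.47
```

Descend, grip, lift.

jog_arm([
  [[0,0,0],[0.16,-0.08,0],-1],
  [[0,0,0],[0,0,1],-1],
  [[0,0,0],[0,0,1.3],-1],
  [[0,0,0],[0,0,1.3],-1],
  [[0,0,0],[0,0,1.3],-1],
  [[0,0,0],[0,0,0.8],-1],
  [[0,0,0],[0,0,0.4],-1],
  [[0,0,0],[0,0,0],-1],
  [[0,0,0],[0,0,0],-1],
  [[0,0,0],[0,0,0],0.3],
  [[0,0,0],[0,0,0],0.6],
  [[0,0,0],[0,0,0],1],
  [[0,0,0],[0,0,0],1],
  [[0,0,0],[0,0,0],1],
  [[0,0,0],[0,0,0],1],
  [[0,0,0],[0,0,0],1],
])

```text
time: 14.8
tcp_pos: [0.6036, 0.2133, 0.1405]
orientation: [0.0, 0.834, 0.553, 0.001]
contact_force: [-0.6, -0.0, 6.2]
finger_gap: 0.0588
gripper_force: 65.9
```

jog_arm([
  [[0,0,0],[0,0,-0.3],1],
  [[0,0,0],[0,0,-0.5],1],
  [[0,0,0],[0,0,-0.8],1],
  [[0,0,0],[0,0,-1],1],
  [[0,0,0],[0,0,-1],1],
  [[0,0,0],[0,0,-0.8],1],
  [[0,0,0],[0,0,-0.4],1],
  [[0,0,0],[0,0,0],1],
  [[0,0,0],[0,0,0],1],
])

```text
time: 15.55
tcp_pos: [0.6031, 0.213, 0.1876]
orientation: [0.0, 0.834, 0.552, 0.0]
contact_force: [0.5, -0.1, -2.6]
finger_gap: 0.0587
gripper_force: 65.1
```

```bash
python3 - <<'E'
from fit import *
delta(.674,.011,3.3,.0475)
E
```

```text
tcp [0.6031 0.213  0.1876] jaw -22.9 tilt z [ 0.001  0.    -1.   ] rz units -5.24 shift cm after turn [-20.58   5.91  14.01] before turn [-15.85  14.4   14.01] F [ 0.5 -0.1 -2.6] gap 0.0587 q [0.23 0.41 1.46 0.   1.27 0.63] t 15.55
```

jog_arm([
  [[0,0,0],[-0.7,0.6,0],1],
  [[0,0,0],[-1.4,1.3,0],1],
  [[0,0,0],[-1.8,1.6,0],1],
  [[0,0,0],[-2,1.8,0],1],
  [[0,0,0],[-2,1.8,0],1],
  [[0,0,0],[-2,1.8,0],1],
  [[0,0,0],[-2,1.8,0],1],
  [[0,0,0],[-1.8,1.7,0],1],
  [[0,0,0],[-1.4,1.3,0],1],
  [[0,0,0],[-0.75,0.7,0],1],
  [[0,0,-0.74],[0,0,1],1],
  [[0,0,-0.9],[0,0,1.5],1],
  [[0,0,-0.9],[0,0,1.5],1],
  [[0,0,-0.9],[0,0,1.5],1],
  [[0,0,-0.9],[0,0,1.5],1],
  [[0,0,-0.9],[0,0,1.5],1],
  [[0,0,0],[0,0,1],1],
  [[0,0,0],[0,0,0],1],
  [[0,0,0],[0,0,0],1],
  [[0,0,0],[0,0,0],1],
])

```text
time: 17.22
tcp_pos: [0.6745, 0.0109, 0.0931]
orientation: [0.0, 0.687, 0.727, 0.0]
contact_force: [1.0, -0.1, -1.6]
finger_gap: 0.0588
gripper_force: 65.1
```

```bash
python3 - <<'E'
from fit import *
delta(.674,.011,3.3,.0475)
im=save("scene","s5.png")[250:350,190:310]; 
cv2.imwrite("pics/c5.png",cv2.resize(im,(600,500))[:,:,::-1])
E
```

```text
tcp [0.6745 0.0109 0.0931] jaw 3.2 tilt z [ 0.001  0.    -1.   ] rz units -0.02 shift cm after turn [ 0.01 -0.06  4.56] before turn [ 0.01 -0.06  4.56] F [ 1.  -0.1 -1.6] gap 0.0588 q [-0.09  0.54  1.5   0.    1.1  -0.14] t 17.22
```

View pics/c5.png

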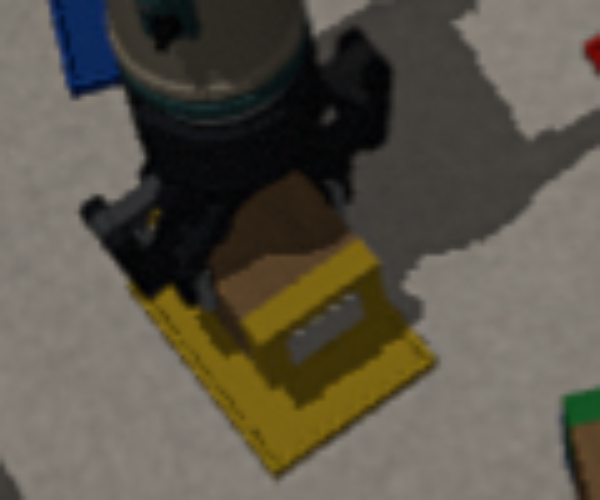

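jog_arm([
  [[0,0,0],[0,0,0.8],1],
  [[0,0,0],[0,0,1.1],1],
  [[0,0,0],[0,0,1.1],1],
  [[0,0,0],[0,0,0.7],1],
  [[0,0,0],[0,0,0.3],1],
  [[0,0,0],[0,0,0.15],1],
  [[0,0,0],[0,0,0.1],1],
  [[0,0,0],[0,0,0.1],1],
  [[0,0,0],[0,0,0.05],1],
  [[0,0,0],[0,0,0],1],
  [[0,0,0],[0,0,0],1],
  [[0,0,0],[0,0,0],1],
])

```text
time: 18.27
tcp_pos: [0.6741, 0.0109, 0.0486]
orientation: [0.0, 0.687, 0.727, 0.0]
contact_force: [0.4, 1.1, -2.2]
finger_gap: 0.0585
gripper_force: 65.1
```

jog_arm([
  [[0,0,0],[0,0,0.05],1],
  [[0,0,0],[0,0,0.05],1],
  [[0,0,0],[0,0,0.05],1],
  [[0,0,0],[0,0,0],1],
  [[0,0,0],[0,0,0],1],
])

```text
time: 18.68
tcp_pos: [0.6741, 0.0109, 0.0475]
orientation: [0.0, 0.687, 0.727, 0.0]
contact_force: [-2.6, -0.2, 5.1]
finger_gap: 0.0591
gripper_force: 65.8
```

jog_arm([
  [[0,0,0],[0,0,0],0.2],
  [[0,0,0],[0,0,0],-0.3],
  [[0,0,0],[0,0,0],-1],
  [[0,0,0],[0,0,0],-1],
  [[0,0,0],[0,0,0],-1],
  [[0,0,0],[0,0,0],-1],
  [[0,0,0],[0,0,-0.5],-1],
  [[0,0,0],[0,0,-1],-1],
  [[0,0,0],[0,0,-2],-1],
  [[0,0,0],[0,0,-3],-1],
  [[0,0,0],[0,0,-3],-1],
  [[0,0,0],[0,0,-2],-1],
  [[0,0,0],[0,0,-1],-1],
  [[0,0,0],[0,0,0],-1],
  [[0,0,0],[0,0,0],-1],
])

```text
time: 19.93
tcp_pos: [0.6738, 0.011, 0.172]
orientation: [0.0, 0.687, 0.727, 0.0]
contact_force: [0.4, 0.2, -0.9]
finger_gap: 0.0853
gripper_force: 0.0
```

```bash
python3 - <<'E'
from fit import *
im2=save("top","t6.png"); im=save("scene","s6.png")
for n in("top","scene"):
  for c in("green","yellow"): print(n,c,[(round(q["p"],2),np.round(q["xyz"],4)) for q in models.place_of(n,"carton_"+c)])
delta(.603,.212,-23,.16)
t=im2[170:245,190:280,::-1]; s=im[240:410,210:360,::-1]
o=np.hstack([cv2.resize(t,(450,375),interpolation=2),cv2.resize(s[75:,85:],None,fx=4,fy=375/95,interpolation=2)])
cv2.imwrite("pics/c6.png",(255*(o/255.)**.6).astype(np.uint8))
E
```

```text
top green [(0.97, array([0.603 , 0.2101, 0.0515])), (0.64, array([0.7362, 0.3669, 0.0012]))]
top yellow []
scene green [(0.71, array([ 0.7334,  0.3682, -0.0025])), (0.65, array([ 0.2516,  0.2336, -0.0009])), (0.59, array([0.6012, 0.215 , 0.0475]))]
scene yellow [(0.7, array([0.6732, 0.0092, 0.0061]))]
tcp [0.6733 0.011  0.1702] jaw 3.3 tilt z [-0.003  0.    -1.   ] rz units 5.25 shift cm after turn [ 15.76 -14.32   1.07] before turn [20.47 -5.87  1.05] F [-0.3  0.4 -0. ] gap 0.0853 q [-0.09  0.47  1.4   0.    1.27 -0.14] t 20.23
```

View pics/c6.png

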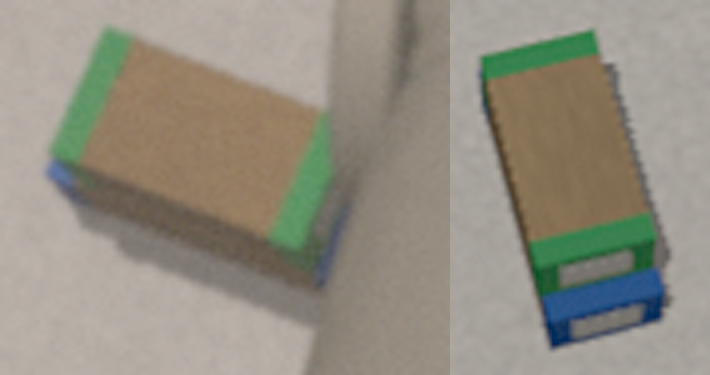

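```bash
python3 - <<'E'
from fit import *
t=np.array([[105,27],[350,120],[300,248],[50,155]])/5+[190,170]
s=(np.array([[482,58],[595,31],[654,238],[535,266]])-[450,0])/[4,375/95]+[295,315]
corners("top",t,.096); corners("scene",s,.096)
P=pix2plane("top",t,.096);print((P[0]+P[2])/2)
E
```

```text
top centre [0.604 0.21 ] edges [115, 59, 116, 60] [-110.3  161.6   70.4  -19.3]
scene centre [0.6043 0.2147] edges [60, 115, 60, 114] [ 159.6   68.9  -21.3 -111.3]
[0.60424651 0.20965505 0.096     ]
```

jog_arm([
  [[0,0,0.96],[0,0,0],-1],
  [[0,0,0.95],[0,0,0],-1],
  [[0,0,0.95],[0,0,0],-1],
  [[0,0,0.95],[0,0,0],-1],
  [[0,0,0.95],[0,0,0],-1],
  [[0,0,0],[1,-0.8,0],-1],
  [[0,0,0],[2,-1.7,0],-1],
  [[0,0,0],[2.2,-1.8,0],-1],
  [[0,0,0],[2.2,-1.8,0],-1],
  [[0,0,0],[2.2,-1.8,0],-1],
  [[0,0,0],[2.2,-1.8,0],-1],
  [[0,0,0],[2.2,-1.8,0],-1],
  [[0,0,0],[1.6,-1.4,0],-1],
  [[0,0,0],[0.8,-0.63,0],-1],
  [[0,0,0],[0,0,0],-1],
  [[0,0,0],[0,0,0],-1],
  [[0,0,0],[0,0,0],-1],
])

```text
time: 21.65
tcp_pos: [0.6051, 0.211, 0.1716]
orientation: [0.0, 0.822, 0.57, -0.0]
contact_force: [-0.2, 0.0, -0.2]
finger_gap: 0.0853
gripper_force: 0.0
```

```bash
python3 - <<'E'
from fit import *
delta(.604,.212,-20.5,.0915)
E
```

```text
tcp [0.6051 0.211  0.1716] jaw -20.5 tilt z [ 0.    -0.001 -1.   ] rz units -0.0 shift cm after turn [ 0.06 -0.14  8.01] before turn [ 0.06 -0.14  8.01] F [-0.2  0.  -0.2] gap 0.0853 q [ 0.23  0.43  1.48 -0.    1.23  0.59] t 21.65
```

jog_arm([
  [[0,0,0],[0.06,-0.14,0],-1],
  [[0,0,0],[0,0,1],-1],
  [[0,0,0],[0,0,1.5],-1],
  [[0,0,0],[0,0,1.5],-1],
  [[0,0,0],[0,0,1.5],-1],
  [[0,0,0],[0,0,1.2],-1],
  [[0,0,0],[0,0,0.9],-1],
  [[0,0,0],[0,0,0.4],-1],
  [[0,0,0],[0,0,0],-1],
  [[0,0,0],[0,0,0],-1],
  [[0,0,0],[0,0,0],0.3],
  [[0,0,0],[0,0,0],0.6],
  [[0,0,0],[0,0,0],1],
  [[0,0,0],[0,0,0],1],
  [[0,0,0],[0,0,0],1],
  [[0,0,0],[0,0,0],1],
  [[0,0,0],[0,0,0],1],
])

```text
time: 23.07
tcp_pos: [0.6049, 0.2132, 0.0932]
orientation: [0.001, 0.822, 0.57, 0.002]
contact_force: [1.1, -0.2, 5.3]
finger_gap: 0.0588
gripper_force: 65.7
```

jog_arm([
  [[0,0,0],[0,0,-0.3],1],
  [[0,0,0],[0,0,-0.5],1],
  [[0,0,0],[0,0,-0.8],1],
  [[0,0,0],[0,0,-1],1],
  [[0,0,0],[0,0,-1],1],
  [[0,0,0],[0,0,-0.8],1],
  [[0,0,0],[0,0,-0.4],1],
  [[0,0,0],[0,0,0],1],
  [[0,0,0],[0,0,0],1],
])

```text
time: 23.82
tcp_pos: [0.6036, 0.213, 0.1402]
orientation: [0.0, 0.822, 0.57, 0.0]
contact_force: [-0.3, -0.5, -2.5]
finger_gap: 0.0589
gripper_force: 64.9
```

```bash
python3 - <<'E'
from fit import *
im=cv2.imread("pics/top0.png"); H,S,V=cv2.split(cv2.cvtColor(im,cv2.COLOR_BGR2HSV).astype(int))
for c,(lo,hi) in dict(green=(45,80),blue=(100,130)).items():
    m=((H>=lo)&(H<=hi)&(S>130)).astype(np.uint8)
    m[:150 if c=="green" else 170]=0; 
    for k in sorted(cv2.findContours(m,0,2)[0],key=cv2.contourArea)[-1:]:
        for z in(.004,.010):
            P=pix2plane("top",k[:,0],z)[:,:2]; print(c,z,cv2.minAreaRect((P*1000).astype(np.float32)))
for n in("top","scene"):
  for c in("green","blue"): print(n,c,[(round(q["p"],2),np.round(q["xyz"],4)) for q in models.place_of(n,"tray_"+c)])
delta(.445,.3345,12.7,.0475)
E
```

```text
green 0.004 ((444.4071044921875, 333.9112548828125), (81.27662658691406, 139.16859436035156), 12.685088157653809)
green 0.01 ((443.74713134765625, 332.1803894042969), (80.85234832763672, 138.4420928955078), 12.68509578704834)
blue 0.004 ((626.0492553710938, -213.3973388671875), (166.51748657226562, 83.56621551513672), 70.79886627197266)
blue 0.01 ((624.4411010742188, -212.27113342285156), (165.6482391357422, 83.1299819946289), 70.79881286621094)
top green [(0.63, array([ 0.4461,  0.336 , -0.0019]))]
top blue [(0.77, array([ 0.6221, -0.2134, -0.001 ]))]
scene green [(0.86, array([ 0.4431,  0.3339, -0.0044]))]
scene blue [(0.64, array([ 0.6228, -0.2149,  0.0011]))]
tcp [0.6032 0.2129 0.1392] jaw -20.5 tilt z [-0.001 -0.    -1.   ] rz units -6.65 shift cm after turn [ 15.35 -12.75   9.17] before turn [  5.85 -19.07   9.18] F [ 1.   0.9 -1.5] gap 0.0589 q [0.23 0.45 1.53 0.   1.16 0.59] t 24.02
```

jog_arm([
  [[0,0,0],[0.2,-0.7,0],1],
  [[0,0,0],[0.4,-1.4,0],1],
  [[0,0,0],[0.7,-2.2,0],1],
  [[0,0,0],[0.7,-2.2,0],1],
  [[0,0,0],[0.7,-2.2,0],1],
  [[0,0,0],[0.7,-2.2,0],1],
  [[0,0,0],[0.7,-2.2,0],1],
  [[0,0,0],[0.7,-2.2,0],1],
  [[0,0,0],[0.5,-1.9,0],1],
  [[0,0,0],[0.4,-1.2,0],1],
  [[0,0,0],[0.1,-0.6,0],1],
  [[0,0,-1.1],[0,0,0],1],
  [[0,0,-1.1],[0,0,0.5],1],
  [[0,0,-1.1],[0,0,1],1],
  [[0,0,-1.1],[0,0,1],1],
  [[0,0,-1.1],[0,0,1],1],
  [[0,0,-1.1],[0,0,1],1],
  [[0,0,0],[0,0,0],1],
  [[0,0,0],[0,0,0],1],
  [[0,0,0],[0,0,0],1],
])

```text
time: 25.68
tcp_pos: [0.4465, 0.334, 0.0953]
orientation: [0.0, 0.627, 0.779, 0.0]
contact_force: [0.2, -0.1, -2.5]
finger_gap: 0.0586
gripper_force: 64.9
```

```bash
python3 - <<'E'
from fit import *
delta(.4445,.334,12.7,.0475)
im=save("scene","s7.png")[310:430,340:490]; 
cv2.imwrite("pics/c7.png",cv2.resize(im,(600,480))[:,:,::-1])
E
```

```text
tcp [0.4465 0.334  0.0953] jaw 12.3 tilt z [ 0.001  0.    -1.   ] rz units -0.07 shift cm after turn [ 0.04 -0.2   4.78] before turn [ 0.04 -0.2   4.78] F [ 0.2 -0.1 -2.5] gap 0.0586 q [ 0.52  0.38  1.77 -0.    0.98  0.3 ] t 25.68
```

View pics/c7.png

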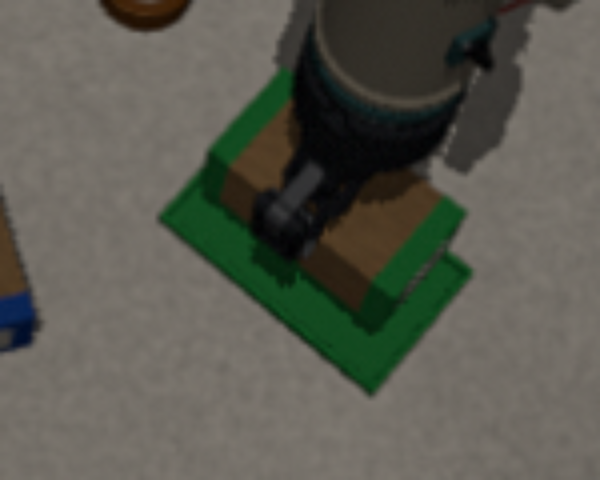

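jog_arm([
  [[0,0,-0.07],[0.04,-0.2,0.3],1],
  [[0,0,0],[0,0,0.9],1],
  [[0,0,0],[0,0,1.1],1],
  [[0,0,0],[0,0,1],1],
  [[0,0,0],[0,0,0.6],1],
  [[0,0,0],[0,0,0.3],1],
  [[0,0,0],[0,0,0.15],1],
  [[0,0,0],[0,0,0.1],1],
  [[0,0,0],[0,0,0.1],1],
  [[0,0,0],[0,0,0.05],1],
  [[0,0,0],[0,0,0],1],
  [[0,0,0],[0,0,0],1],
  [[0,0,0],[0,0,0],1],
])

```text
time: 26.82
tcp_pos: [0.4441, 0.334, 0.0491]
orientation: [0.0, 0.624, 0.782, 0.0]
contact_force: [-0.3, -0.3, -2.5]
finger_gap: 0.0591
gripper_force: 65.0
```

jog_arm([
  [[0,0,0],[0,0,0.05],1],
  [[0,0,0],[0,0,0.05],1],
  [[0,0,0],[0,0,0.05],1],
  [[0,0,0],[0,0,0],1],
  [[0,0,0],[0,0,0],1],
])

```text
time: 27.23
tcp_pos: [0.4441, 0.334, 0.0481]
orientation: [0.0, 0.624, 0.782, 0.0]
contact_force: [-1.3, -0.5, 5.8]
finger_gap: 0.0588
gripper_force: 65.8
```

jog_arm([
  [[0,0,0],[0,0,0],0.2],
  [[0,0,0],[0,0,0],-0.3],
  [[0,0,0],[0,0,0],-1],
  [[0,0,0],[0,0,0],-1],
  [[0,0,0],[0,0,0],-1],
  [[0,0,0],[0,0,0],-1],
  [[0,0,0],[0,0,-0.5],-1],
  [[0,0,0],[0,0,-1],-1],
  [[0,0,0],[0,0,-2],-1],
  [[0,0,0],[0,0,-3],-1],
  [[0,0,0],[0,0,-1.5],-1],
  [[0,0,0],[0,0,0],-1],
  [[0,0,0],[0,0,0],-1],
])

```text
time: 28.32
tcp_pos: [0.4446, 0.3343, 0.1289]
orientation: [0.001, 0.624, 0.782, 0.002]
contact_force: [0.8, -0.5, 0.0]
finger_gap: 0.0851
gripper_force: 0.0
```

```bash
python3 - <<'E'
from fit import *
im2=save("top","t8.png"); im=save("scene","s8.png")
for n in("top","scene"):
  for c in("blue","green"): print(n,c,[(round(q["p"],2),np.round(q["xyz"],4)) for q in models.place_of(n,"carton_"+c)],rect(n,"carton_"+c,.048))
delta(.604,.212,-20.5,.0435)
t=im2[175:285,145:285,::-1]; s=im[320:410,295:370,::-1]
o=np.hstack([cv2.resize(t,(560,440),interpolation=2),cv2.resize(s,(240,440),interpolation=2)])
cv2.imwrite("pics/c8.png",(255*(o/255.)**.6).astype(np.uint8))
E
```

```text
top blue [(0.93, array([ 0.6051,  0.2116, -0.0018]))] ([0.91], array([597., 208.]), array([155.,  71.]), 69.6)
top green [(0.85, array([ 0.2456,  0.2352, -0.    ])), (0.83, array([0.4384, 0.3316, 0.0062])), (0.83, array([ 7.357e-01,  3.658e-01, -7.000e-04])), (0.6, array([ 0.4237,  0.1568, -0.0015]))] ([0.98, 0.55], array([250., 230.]), array([122.,  63.]), 78.4)
scene blue [(0.74, array([0.5993, 0.2148, 0.0007]))] ([0.62, 0.42], array([606., 220.]), array([158.,  64.]), 69.8)
scene green [(0.87, array([0.4394, 0.3314, 0.0049])), (0.56, array([7.322e-01, 3.679e-01, 3.000e-04]))] ([0.85, 0.8, 0.69], array([450., 338.]), array([ 78., 120.]), 12.4)
tcp [0.4438 0.3338 0.1268] jaw 12.8 tilt z [-0.001 -0.    -1.   ] rz units 6.66 shift cm after turn [-5.8  19.28  8.32] before turn [-15.43  12.92   8.33] F [-0.1  0.   0.3] gap 0.0852 q [0.52 0.35 1.74 0.   1.06 0.3 ] t 28.82
```

View pics/c8.png

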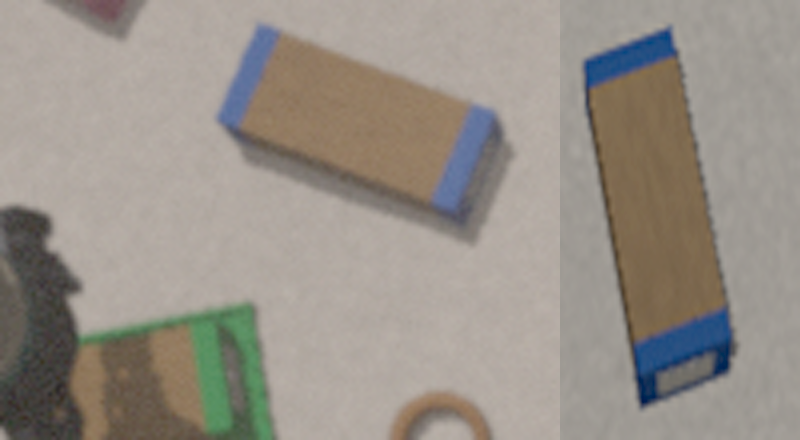

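```bash
python3 - <<'E'
from fit import *
corners("top",np.array([[260,25],[497,108],[460,218],[220,118]])/4+[145,175],.048)
E
```

```text
top centre [0.6016 0.2086] edges [143, 65, 147, 57] [-108.7  164.1   68.3  -19.4]
```

jog_arm([
  [[0,0,1.1],[0,0,0],-1],
  [[0,0,1.1],[0,0,0],-1],
  [[0,0,1.1],[0,0,0],-1],
  [[0,0,1.1],[0,0,0],-1],
  [[0,0,1.1],[0,0,0],-1],
  [[0,0,1.06],[0,0,0],-1],
  [[0,0,0],[-0.3,1,0],-1],
  [[0,0,0],[-0.8,2.5,0],-1],
  [[0,0,0],[-0.8,2.5,0],-1],
  [[0,0,0],[-0.8,2.5,0],-1],
  [[0,0,0],[-0.8,2.5,0],-1],
  [[0,0,0],[-0.8,2.5,0],-1],
  [[0,0,0],[-0.8,2.5,0],-1],
  [[0,0,0],[-0.7,2,0],-1],
  [[0,0,0],[-0.39,1.17,0],-1],
  [[0,0,0],[0,0,0],-1],
  [[0,0,0],[0,0,0],-1],
  [[0,0,0],[0,0,0],-1],
])

```text
time: 30.32
tcp_pos: [0.6018, 0.2107, 0.127]
orientation: [-0.001, 0.819, 0.574, -0.001]
contact_force: [0.5, -0.6, -0.0]
finger_gap: 0.0853
gripper_force: 0.0
```

```bash
python3 - <<'E'
from fit import *
delta(.603,.210,-20,.0435)
im=save("scene","s9.png");print([(round(q["p"],2),np.round(q["xyz"],4)) for q in models.place_of("scene","carton_green")])
cv2.imwrite("pics/c9.png",cv2.resize(im[300:420,270:470],(700,420),interpolation=2)[:,:,::-1])
E
```

```text
tcp [0.6018 0.2107 0.127 ] jaw -19.9 tilt z [-0.002  0.    -1.   ] rz units 0.02 shift cm after turn [-0.03  0.15  8.35] before turn [-0.03  0.15  8.35] F [ 0.5 -0.6 -0. ] gap 0.0853 q [0.23 0.46 1.55 0.   1.14 0.57] t 30.32
[(0.88, array([0.4414, 0.3315, 0.0032])), (0.78, array([0.2487, 0.2343, 0.0017])), (0.67, array([ 0.7297,  0.3675, -0.0015])), (0.37, array([0.6755, 0.0076, 0.0059]))]
```

View pics/c9.png

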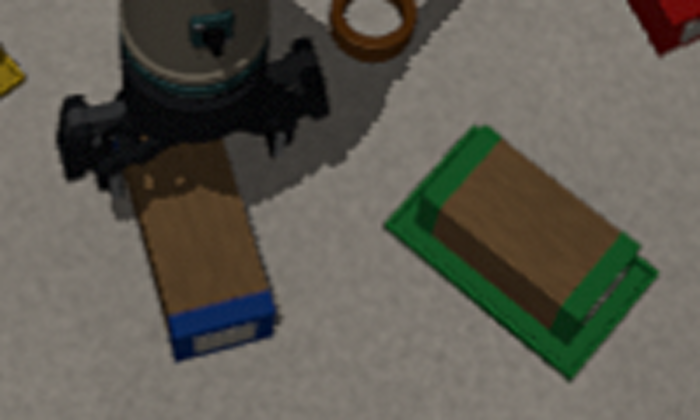

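jog_arm([
  [[0,0,0],[-0.03,0.15,0],-1],
  [[0,0,0],[0,0,1],-1],
  [[0,0,0],[0,0,1.5],-1],
  [[0,0,0],[0,0,1.5],-1],
  [[0,0,0],[0,0,1.5],-1],
  [[0,0,0],[0,0,1.4],-1],
  [[0,0,0],[0,0,1],-1],
  [[0,0,0],[0,0,0.4],-1],
  [[0,0,0],[0,0,0],-1],
  [[0,0,0],[0,0,0],-1],
  [[0,0,0],[0,0,0],0.3],
  [[0,0,0],[0,0,0],0.6],
  [[0,0,0],[0,0,0],1],
  [[0,0,0],[0,0,0],1],
  [[0,0,0],[0,0,0],1],
  [[0,0,0],[0,0,0],1],
  [[0,0,0],[0,0,0],1],
])

```text
time: 31.83
tcp_pos: [0.6048, 0.2097, 0.0457]
orientation: [0.0, 0.819, 0.574, 0.001]
contact_force: [-1.7, -0.0, 6.2]
finger_gap: 0.0588
gripper_force: 67.9
```

jog_arm([
  [[0,0,0],[0,0,-0.3],1],
  [[0,0,0],[0,0,-0.6],1],
  [[0,0,0],[0,0,-1.2],1],
  [[0,0,0],[0,0,-1.5],1],
  [[0,0,0],[0,0,-1.5],1],
  [[0,0,0],[0,0,-1.5],1],
  [[0,0,0],[0,0,-1.2],1],
  [[0,0,0],[0,0,-0.8],1],
  [[0,0,0],[0,0,-0.4],1],
  [[0,0,0],[0,0,0],1],
  [[0,0,0],[0,0,0],1],
])

```text
time: 32.75
tcp_pos: [0.604, 0.2093, 0.1341]
orientation: [-0.0, 0.819, 0.574, -0.0]
contact_force: [-0.6, 0.2, -2.8]
finger_gap: 0.0585
gripper_force: 67.1
```

```bash
python3 - <<'E'
from fit import *
delta(.6245,-.2135,-19.2,.048)
E
```

```text
tcp [0.604  0.2093 0.1341] jaw -20.0 tilt z [-0. -0. -1.] rz units -0.15 shift cm after turn [-39.25  15.84   8.61] before turn [-39.04  16.37   8.61] F [-0.6  0.2 -2.8] gap 0.0585 q [0.22 0.45 1.54 0.   1.15 0.57] t 32.75
```

jog_arm([
  [[0,0,0],[-0.8,0.34,0],1],
  [[0,0,0],[-1.6,0.67,0],1],
  [[0,0,0],[-2.6,1.09,0],1],
  [[0,0,0],[-2.6,1.09,0],1],
  [[0,0,0],[-2.6,1.09,0],1],
  [[0,0,0],[-2.6,1.09,0],1],
  [[0,0,0],[-2.6,1.09,0],1],
  [[0,0,0],[-2.6,1.09,0],1],
  [[0,0,0],[-2.6,1.09,0],1],
  [[0,0,0],[-2.6,1.09,0],1],
  [[0,0,0],[-2.6,1.09,0],1],
  [[0,0,0],[-2.6,1.09,0],1],
  [[0,0,0],[-2.6,1.09,0],1],
  [[0,0,0],[-2.6,1.09,0],1],
  [[0,0,0],[-2.6,1.09,0],1],
  [[0,0,0],[-1.8,0.75,0],1],
  [[0,0,0],[-1.04,0.44,0],1],
  [[0,0,-0.15],[0,0,0],1],
  [[0,0,0],[0,0,0],1],
  [[0,0,0],[0,0,0],1],
])

```text
time: 34.42
tcp_pos: [0.6243, -0.212, 0.1338]
orientation: [-0.001, 0.815, 0.579, -0.0]
contact_force: [-0.2, 0.2, -2.5]
finger_gap: 0.0583
gripper_force: 67.0
```

jog_arm([
  [[0,0,0],[0,0,0.6],1],
  [[0,0,0],[0,0,1],1],
  [[0,0,0],[0,0,1],1],
  [[0,0,0],[0,0,0.8],1],
  [[0,0,0],[0,0,0.4],1],
  [[0,0,0],[0,0,0],1],
  [[0,0,0],[0,0,0],1],
  [[0,0,0],[0,0,0],1],
])

```text
time: 35.08
tcp_pos: [0.6252, -0.2136, 0.0965]
orientation: [0.0, 0.815, 0.579, 0.0]
contact_force: [0.2, 0.3, -2.2]
finger_gap: 0.0586
gripper_force: 67.0
```

```bash
python3 - <<'E'
from fit import *
delta(.6245,-.2135,-19.2,.048)
im=save("scene","s10.png")[180:290,170:290]; 
cv2.imwrite("pics/c10.png",cv2.resize(im,(600,550),interpolation=2)[:,:,::-1])
E
```

```text
tcp [ 0.6252 -0.2136  0.0965] jaw -19.2 tilt z [ 0.001 -0.    -1.   ] rz units -0.0 shift cm after turn [-0.02 -0.07  4.85] before turn [-0.02 -0.07  4.85] F [ 0.2  0.3 -2.2] gap 0.0586 q [-0.43  0.51  1.53  0.    1.1  -0.1 ] t 35.08
```

View pics/c10.png

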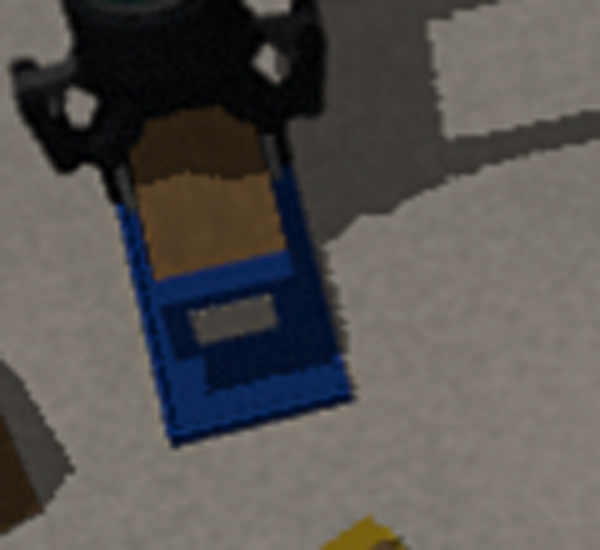

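```bash
python3 - <<'E'
from fit import *
p=r.sense()["tcp_pos"]; y=np.array([np.sin(np.radians(19.2)),np.cos(np.radians(19.2))])
for uv,z in(((np.array([[155,280],[293,255]])/5+[170,180]),.099),((np.array([[170,440],[355,398]])/5+[170,180]),.008)):
    P=pix2plane("scene",uv,z)[:,:2]; print(P, (P-p[:2])@y)
E
```

```text
[[ 0.67121011 -0.16357652]
 [ 0.61414442 -0.13942542]] [0.06239783 0.06643857]
[[ 0.69302187 -0.1413455 ]
 [ 0.61079427 -0.11099967]] [0.09056545 0.09218142]
```

jog_arm([
  [[0,0,0],[0,-0.07,0.5],1],
  [[0,0,0],[0,0,1],1],
  [[0,0,0],[0,0,1.1],1],
  [[0,0,0],[0,0,1],1],
  [[0,0,0],[0,0,0.5],1],
  [[0,0,0],[0,0,0.2],1],
  [[0,0,0],[0,0,0.1],1],
  [[0,0,0],[0,0,0.1],1],
  [[0,0,0],[0,0,0.1],1],
  [[0,0,0],[0,0,0],1],
  [[0,0,0],[0,0,0],1],
  [[0,0,0],[0,0,0],1],
])

```text
time: 36.13
tcp_pos: [0.6243, -0.2132, 0.0506]
orientation: [0.0, 0.815, 0.579, 0.0]
contact_force: [-0.6, -0.1, -2.2]
finger_gap: 0.0587
gripper_force: 67.0
```

jog_arm([
  [[0,0,0],[0,0,0.05],1],
  [[0,0,0],[0,0,0.05],1],
  [[0,0,0],[0,0,0.05],1],
  [[0,0,0],[0,0,0.05],1],
  [[0,0,0],[0,0,0],1],
  [[0,0,0],[0,0,0],1],
])

```text
time: 36.63
tcp_pos: [0.6242, -0.2132, 0.0487]
orientation: [0.0, 0.815, 0.579, 0.0]
contact_force: [-0.9, 0.4, 1.9]
finger_gap: 0.0589
gripper_force: 67.4
```

jog_arm([
  [[0,0,0],[0,0,0.04],1],
  [[0,0,0],[0,0,0],1],
  [[0,0,0],[0,0,0],0.2],
  [[0,0,0],[0,0,0],-0.3],
  [[0,0,0],[0,0,0],-1],
  [[0,0,0],[0,0,0],-1],
  [[0,0,0],[0,0,0],-1],
  [[0,0,0],[0,0,0],-1],
  [[0,0,0],[0,0,-0.5],-1],
  [[0,0,0],[0,0,-1],-1],
  [[0,0,0],[0,0,-2],-1],
  [[0,0,0],[0,0,-3],-1],
  [[0,0,0],[0,0,-3],-1],
  [[0,0,0],[0,0,-3],-1],
  [[0,0,0],[0,0,-3],-1],
  [[0,0,0],[0,0,-2],-1],
  [[0,0,0],[0,0,0],-1],
  [[0,0,0],[0,0,0],-1],
])

```text
time: 38.13
tcp_pos: [0.6248, -0.2134, 0.2252]
orientation: [0.002, 0.815, 0.579, 0.001]
contact_force: [-0.2, 0.4, -0.5]
finger_gap: 0.0853
gripper_force: 0.0
```

```bash
python3 - <<'E'
from fit import *
im=save("scene","s11.png")[130:430,170:490]; save("top","t11.png")
for c in("red","yellow","green","blue"): print(c,[(round(q["p"],2),np.round(q["xyz"],4)) for q in models.place_of("scene","carton_"+c)][:2])
cv2.imwrite("pics/c11.png",cv2.resize(im,(640,600),interpolation=2)[:,:,::-1]); print(r.sense()["time"])
E
```

```text
red [(0.8, array([0.4451, 0.0255, 0.0018]))]
yellow [(0.89, array([0.6745, 0.0052, 0.0072]))]
green [(0.77, array([0.4406, 0.3321, 0.0015])), (0.67, array([0.2487, 0.2342, 0.0011]))]
blue [(0.63, array([ 0.6252, -0.2101,  0.0021]))]
38.4333
```

View pics/c11.png

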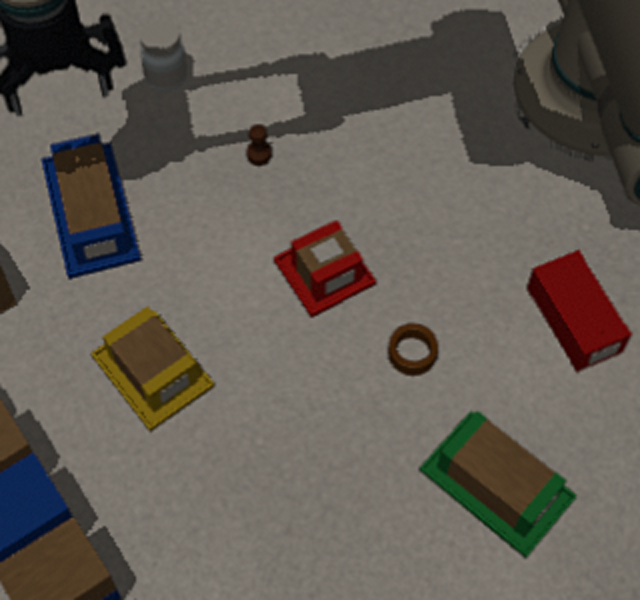

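The picture shows all four cartons lying flat inside their own trays: blue at (90,205), yellow (155,365), red (325,265) and green (500,480). The jar and tape have not moved, and the gripper is clear and raised.

```bash
python3 -c "
from bench import r
print(r.sign_off())"
```

```text
the job is handed in; nothing more can be done
None
```

I handed the job in at about 38 s: the last picture shows all four cartons flat and upright in their matching trays, with the jar and tape roll not touched.

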